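# Zero the two thumbwheels of the counter-top tally

### The arm

A 6-joint arm with a two-finger parallel gripper is mounted at the origin on a cart in front of the work surface, level with it; the furniture and walls round the work are solid. World frame = base frame: x ahead of the robot, y to its left, z up, the work surface at z = 0. Lengths are in mm, angles in rad, forces in N, time in s.
With the tool pointing down it reaches from about 275 to 750 mm from the base axis. Payload 10.2 kg.
Tool frame: the origin (TCP) lies at the very end of the fingers, on their centre line; the grasp point (between the pads) lies 19 mm behind it; z points along the fingers, y is the line along which they close (so a half turn about z gives the same grasp; the last joint's range is limited). The gripper opens to 85 mm and grips with 20 to 120 N. Pads are 22 mm wide; open, the fingers measure 114 mm over their backs; the gripper's body (76 mm by 85 mm) begins 54 mm behind the grasp point. The pads swing forward as they close: fully open they stand 13 mm farther back than shut.
Start: joints at [1.057, 0.313, 1.498, -0, 1.331, -0.223], TCP at [150.54, 502.96, 231.294] pointing down, gripper open.
Joint ranges: [-2.94, 2.94], [-0.97, 2.17], [0.19, 2.56], [-1.23, 4.37], [0.02, 3.11], [-2.88, 2.88]. Speed limits (rad/s): [2.39, 2.39, 3.01, 3.14, 3.14, 3.14].

### API

Orientations are given as a unit quaternion [w, x, y, z].
In Python, from rig import monitor, eyes, job gives the robot as it stands. The module is installed in compiled form; this text tells all that it offers.
- The arm moves only by the tool send_rows, never from a script. Its argument "targets" is one flat list of numbers, 7 for each row, row after row: the turn, a rotation vector about the tool's x, y, z in degrees, then the shift along the tool's x, y, z in units of 60 mm (1.0 is 60 mm), then the opening, from -1 (shut) to 1 (fully open), so that 0 is half open. A call has 1 to 5 rows; each row shifts and turns the commanded pose from where the row before left it, along the tool's axes as they then stand; what a row does not reach is not made up. A row lasts 1/8 s, in which the tool goes at most 62.5 mm and 10.7 degrees, less where a joint would pass 70% of its speed; a pose out of reach is approached as far as the arm can. A call is refused whole if a number of a shift passes 1 or a number of a turn 10.7, either way. A call with a gripper value outside its range is refused whole. The fingers move at their own pace and stop on an object; "newtons" is the grip in N (left out, the last holds). Time passes only in rows, so rows that do not move let the fingers close. It gives the time, the measured TCP pose, the force, the opening and the grip force at its end, in the units of the state.
- monitor.sense(): the state, without advancing time (a new reading comes with each control period).
- eyes.capture(name): name is "scene" or "top"; returns a dict with "img" (420x560x3 uint8, red, green, blue), "K" (3x3 intrinsics, pixels), "R" (3x3) and "t" (3): a world point X has camera coordinates R X + t. Camera axes: x right, y down, z forward; pixel columns grow to the right and rows downward; lengths in mm; the calibration is good to about 2 mm. A picture is of the moment at which its call begins. There is no depth.
- job.finish_job(): hands the job in; it is judged then, once.
The state is a dict: "time_s": time; "joints": joint angles; "dq": joint speeds; "tau": joint torques, N m; "eef_pos": TCP position; "ee_rot": TCP orientation; "force": force on the tool from outside, world axes, zero at the start; "wrist_torque": the same for the moment, N m; "grip_width": opening from 0.0 (shut) to 1.0 (fully open); "grip_force": force on a finger pad.
Only numpy, scipy, OpenCV 4.12 (cv2) and the standard library are available. Lean on these libraries where they do the work, as an engineer would, in place of code of your own. Each camera call takes 0.05 s, during which the arm holds its last target. There are 200 camera calls.

### The job

Zero the two-wheel tally counter for the new day: with a fingertip, flick the tabs of each wheel away from the counter's front, click by click, until that wheel's one slim round pin stands straight up between its pointer fins, and do not run past it. Leave the counter standing where it is (only touch it, never pick it up or shove it along) and leave the things around it alone.

Things in the scene. Friction and masses are not known exactly. Their poses are not given: they have to be found in the camera images.
- counter: grey two-wheel tally counter, loose on rubber feet, 2.4 kg, 146 x 166 x 80 mm housing. Origin: centre of its underside; x from its front face (robot's side) to its back, y to its left, z up. Two equal wheels on a level axle along y, 60 mm up at x = 0, stand out of slots in its top at y = +38 and -38 mm. 7 mm pointer fins flank each slot at x = 0.
- left_top (a point): point fixed to the counter (axes as its own): end of the left wheel's (+y) upright tab, mid-width, 112 mm above the desk. Each wheel: black drum 34 mm radius, 30 mm wide, 8 white radial tabs 45 degrees apart ending 52 mm from the axle: seven flat blades 30 mm wide, 5 mm thick, and one slim round pin 7 mm thick. At rest one tab is upright; its neighbours lean 45 degrees, highest edges at 98 mm
- right_top (a point): the same point of the right wheel (counter's -y side), 112 mm above the desk. The bare part of an upright tab is 18 mm long, from the drum to its end
- wheel_left (a joint): angle of the left wheel (+y side); grows as its top moves to the counter's +x. 0 = pin straight up; one click = 0.785 rad: -0.785 is one click short, -1.571 two, -2.356 three; starts one to three short. A sprung detent holds each click: about 4 N at a tab's end to leave it; pushed over half a click (0.39 rad) the wheel jumps on to the next click by itself and stops there
- wheel_right (a joint): angle of the right wheel (counter's -y side); meaning and behaviour as wheel_left: 0 = slim pin straight up, -0.785 rad per click still to go, one to three at the start
- thread_spool: bystander: red thread spool, 32 x 32 x 50 mm, standing just left of the counter; origin at the centre of its underside
- stamp: bystander: wooden-handled rubber stamp, 27 x 48 x 69 mm, standing just behind the counter; origin at the centre of its underside
- tin: bystander: black-lidded polish tin, 68 mm across, 22 mm high, just right of the counter; origin at the centre of its underside
- pen: bystander: black marker, 148 mm long, 16 mm high, lying in front of the counter; origin at its underside
- pad: bystander: orange order pad, 150 x 105 x 13 mm, lying off to the right; origin at the centre of its underside

How it is judged:
By the outcome, as a careful person would: the job done as asked, in the order asked, and still so for the second after the job is handed in, with the robot touching nothing.
It also fails if it takes over 64 s, if anything falls off the work surface, if the arm or the gripper's body presses on something with over 40 N, if the wrist force passes 120 N, or if a joint passes its speed limit or range.

## Working session

There is one attempt and no reset: what is moved stays moved. The work goes in short steps, Python scripts to look and compute and a tool call to move; the robot and the scene stay as the last step left them, time stands still between calls to the robot, and variables do not carry over. Pictures are saved under pics/ and viewed, at most 10 in all, crops included, and the job is handed in when it is done.

Besides the shell and the picture viewer there is one more tool, called after "Request:" by a JSON object that holds its "api" and its "payload", one argument or row to a line. send_rows: Moves the arm, as the interface text tells. Its arguments: {"type":"object","properties":{"targets":{"type":"array","items":{"type":"number"}},"newtons":{"type":"number"}},"required":["targets"]}

```bash
mkdir -p pics
python3 - <<'E'
from rig import monitor, eyes
import cv2,numpy as np
s=monitor.sense();print({k:np.round(v,3) for k,v in s.items()})
for n in("scene","top"):
    c=eyes.capture(n);cv2.imwrite(f"pics/{n}0.png",c["img"][:,:,::-1]);np.savez(f"{n}0.npz",**c)
    print(n,c["K"].round(1).tolist(),c["R"].round(3).tolist(),c["t"].round(1).tolist(),(-c["R"].T@c["t"]).round())
E
```

```text
{'time_s': np.float64(0.0), 'joints': array([ 1.057,  0.313,  1.498, -0.   ,  1.331, -0.223]), 'dq': array([ 0.   ,  0.001, -0.001, -0.   , -0.003,  0.001]), 'tau': array([-1.0000e-03, -4.1227e+01, -2.5975e+01, -0.0000e+00,  4.0000e-03,
        0.0000e+00]), 'eef_pos': array([150.415, 502.715, 230.741]), 'ee_rot': array([-0.   ,  0.145,  0.989, -0.001]), 'force': array([-0.5  ,  0.211, -0.549]), 'wrist_torque': array([-0.005,  0.033,  0.017]), 'grip_force': np.float64(0.0), 'grip_width': np.float64(0.999)}
scene [[400.1, 0.0, 280.5], [0.0, 400.1, 209.9], [0.0, 0.0, 1.0]] [[0.535, -0.845, -0.005], [-0.607, -0.38, -0.698], [0.588, 0.376, -0.716]] [-387.9, 357.3, 686.4] [  21. -450.  739.]
top [[432.9, 0.0, 280.2], [0.0, 432.9, 210.6], [0.0, 0.0, 1.0]] [[0.026, -1.0, 0.011], [-0.991, -0.028, -0.134], [0.135, -0.008, -0.991]] [-142.5, 561.2, 959.2] [ 431. -120. 1027.]
```

View pics/scene0.png

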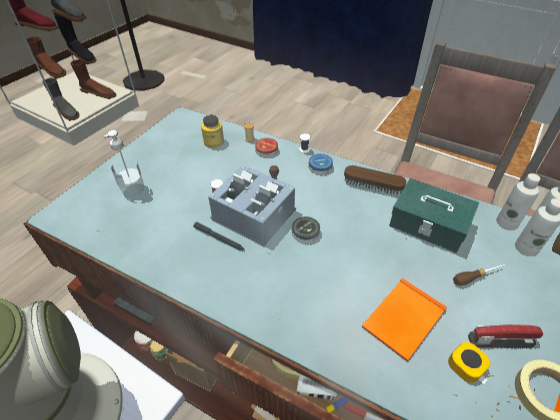

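View pics/top0.png

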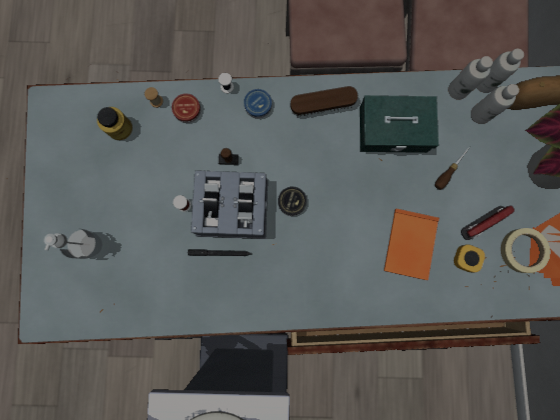

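Run:
```python
import cv2,numpy as np
a=cv2.imread("pics/top0.png")[160:245,180:280];b=cv2.imread("pics/scene0.png")[155:250,200:305]
a=cv2.resize(a,None,fx=4,fy=4,interpolation=cv2.INTER_CUBIC);b=cv2.resize(b,(400,362),interpolation=cv2.INTER_CUBIC)
o=np.zeros((362,800,3),np.uint8);o[:340,:400]=a;o[:362,400:]=b;cv2.imwrite("pics/z0.png",o)
```

```text
(no output)
```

View pics/z0.png

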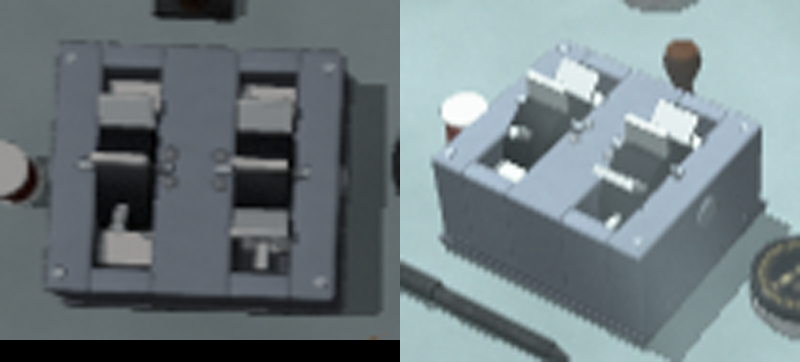

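Left wheel (crop left): its pin leans 45° to the front (120,215), so it is one click short. On the right wheel a blade leans to the front and the pin is horizontal behind it (262,255), so it is two clicks short. The upright blades' ends are near full-image pixels (209.5,199.5) and (245,201).

```bash
cat > h.py <<'E'
import numpy as np
def ray(c,u,v,z):
    d=c["R"].T@np.linalg.inv(c["K"])@[u,v,1]; o=-c["R"].T@c["t"]
    return o+d*(z-o[2])/d[2]
E
python3 - <<'E'
from h import *
t=np.load("top0.npz");s=np.load("scene0.npz")
T=lambda x,y:(180+x/4,160+y/4); S=lambda x,y:(200+(x-400)*105/400,155+y*105/400*362/362*95/105*400/362)
for n,p,z in [("L",(118,157),112),("R",(260,163),112),("FL",(50,291),80),("FR",(331,299),80),("BL",(63,43),80),("BR",(344,52),80)]:
    print(n,ray(t,*T(*p),z).round(1))
for n,p,z in [("L",(546,84),112),("R",(646,126),112),("FL",(433,162),80),("FR",(636,258),80),("BL",(562,42),80),("BR",(762,124),80)]:
    print(n,ray(s,*S(*p),z).round(1))
E
```

```text
L [575.2  24.9 112. ]
R [574.1 -51.  112. ]
FL [505.   63.5  80. ]
FR [504.8 -90.2  80. ]
BL [643.7  63.7  80. ]
BR [643.1 -93.1  80. ]
L [574.5  22.6 112. ]
R [575.5 -52.  112. ]
FL [506.   62.5  80. ]
FR [506.1 -90.3  80. ]
BL [643.3  63.3  80. ]
BR [644.7 -93.5  80. ]
```

Request:
{"api": "send_rows", "payload": {
  "targets": [0,0,-8.4,0,0,0,-1,0,0,-8.4,0,0,0,-1,0,0,0,-0.5,-0.7,0,-1,0,0,0,-0.5,-0.7,0,-1,0,0,0,-0.5,-0.7,0,-1],
  "newtons": 30
}}

```text
time_s: 0.72
eef_pos: [241.4, 375.8, 231.1]
ee_rot: [-0.0, -0.001, 1.0, -0.0]
force: [0.8, 0.1, 0.0]
grip_width: 0.003
grip_force: 0.0
```

Request:
{"api": "send_rows", "payload": {
  "targets": [0,0,0,-0.5,-0.7,0,-1,0,0,0,-0.5,-0.7,0,-1,0,0,0,-0.5,-0.7,0,-1,0,0,0,-0.5,-0.7,0,-1,0,0,0,-0.5,-0.7,0,-1]
}}

```text
time_s: 1.35
eef_pos: [392.0, 166.0, 231.2]
ee_rot: [-0.0, -0.001, 1.0, 0.0]
force: [0.3, 1.0, 0.5]
grip_width: 0.0
grip_force: 0.0
```

Request:
{"api": "send_rows", "payload": {
  "targets": [0,0,0,-0.5,-0.7,0,-1,0,0,0,-0.5,-0.7,0,-1,0,0,0,-0.5,-0.3,0,-1,0,0,0,0,0,0,-1,0,0,0,0,0,0,-1]
}}

```text
time_s: 1.98
eef_pos: [481.0, 66.1, 231.0]
ee_rot: [-0.0, -0.001, 1.0, 0.0]
force: [0.0, 0.2, 0.1]
grip_width: 0.001
grip_force: 0.0
```

Request:
{"api": "send_rows", "payload": {
  "targets": [0,0,0,-0.45,-0.35,0,-1,0,0,0,-0.4,-0.35,0.5,-1,0,0,0,0,0,0.7,-1,0,0,0,0,0,0.6,-1,0,0,0,0,0,0.3,-1]
}}

```text
time_s: 2.6
eef_pos: [531.3, 24.9, 103.6]
ee_rot: [-0.001, -0.002, 1.0, 0.0]
force: [0.6, -0.2, 0.5]
grip_width: 0.0
grip_force: 0.0
```

Request:
{"api": "send_rows", "payload": {
  "targets": [0,0,0,0,0,0,-1]
}}

```text
time_s: 2.72
eef_pos: [531.6, 24.8, 104.6]
ee_rot: [-0.001, -0.002, 1.0, 0.0]
force: [0.1, 0.3, 1.0]
grip_width: 0.001
grip_force: 0.0
```

```bash
cat > look.py <<'E'
import sys,cv2,numpy as np
from rig import eyes
a=eyes.capture("top")["img"][160:245,180:280,::-1];b=eyes.capture("scene")["img"][130:250,190:310,::-1]
o=np.hstack([cv2.resize(a,(400,340),interpolation=2),cv2.resize(b,(340,340),interpolation=2)]);cv2.imwrite(f"pics/{sys.argv[1]}.png",o)
E
python3 look.py z1
```

```text
(no output)
```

View pics/z1.png

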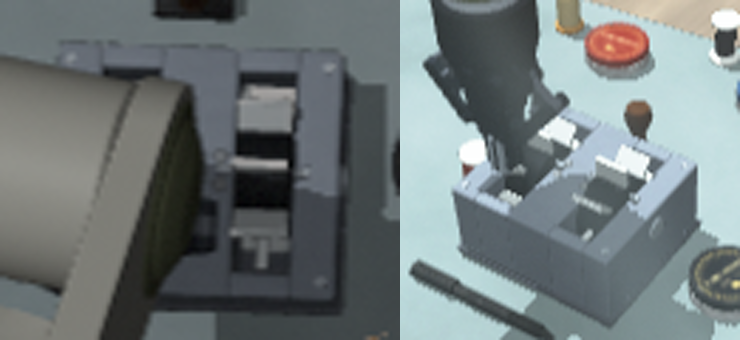

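The closed fingertip is in front of the left wheel's upright blade at scene-crop (510,170) and clear of everything. I'll sweep it back slowly.

Request:
{"api": "send_rows", "payload": {
  "targets": [0,0,0,-0.3,0,0.02,-1,0,0,0,-0.15,0,0,-1,0,0,0,-0.15,0,0,-1,0,0,0,-0.1,0,0,-1,0,0,0,-0.1,0,0,-1]
}}

```text
time_s: 3.45
eef_pos: [580.6, 24.1, 103.9]
ee_rot: [-0.0, -0.001, 1.0, 0.0]
force: [-1.2, 0.0, -0.4]
grip_width: -0.002
grip_force: 0.7
```

Request:
{"api": "send_rows", "payload": {
  "targets": [0,0,0,-0.1,0,0,-1,0,0,0,-0.1,0,0,-1,0,0,0,-0.1,0,0,-1,0,0,0,-0.1,0,0,-1,0,0,0,-0.1,0,0,-1]
}}

```text
time_s: 4.08
eef_pos: [611.1, 24.1, 104.1]
ee_rot: [0.0, -0.001, 1.0, -0.0]
force: [-0.8, 0.2, 0.2]
grip_width: -0.001
grip_force: 0.0
```

Request:
{"api": "send_rows", "payload": {
  "targets": [0,0,0,-0.1,0,0,-1,0,0,0,0,0,0,-1]
}}

```text
time_s: 4.32
eef_pos: [617.0, 24.1, 104.0]
ee_rot: [0.0, -0.001, 1.0, 0.0]
force: [-0.9, -0.5, 0.4]
grip_width: -0.002
grip_force: 0.0
```

Request:
{"api": "send_rows", "payload": {
  "targets": [0,0,0,0,0,-0.8,-1,0,0,0,0.4,-0.4,-0.7,-1,0,0,0,0.8,-0.6,0,-1,0,0,0,0.7,-0.6,0,-1,0,0,0,0.6,-0.6,0,-1]
}}

```text
time_s: 4.95
eef_pos: [465.4, -109.0, 194.3]
ee_rot: [0.0, -0.001, 1.0, -0.0]
force: [0.2, -0.1, 0.6]
grip_width: -0.006
grip_force: 0.0
```

Request:
{"api": "send_rows", "payload": {
  "targets": [0,0,0,0.6,-0.6,0,-1,0,0,0,0.6,-0.6,0,-1,0,0,0,0,0,0,-1]
}}

```text
time_s: 5.32
eef_pos: [393.6, -182.1, 194.3]
ee_rot: [0.0, 0.001, 1.0, -0.0]
force: [-1.2, 0.2, -0.4]
grip_width: 0.001
grip_force: 0.0
```

```bash
python3 look.py z2
```

```text
(no output)
```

View pics/z2.png

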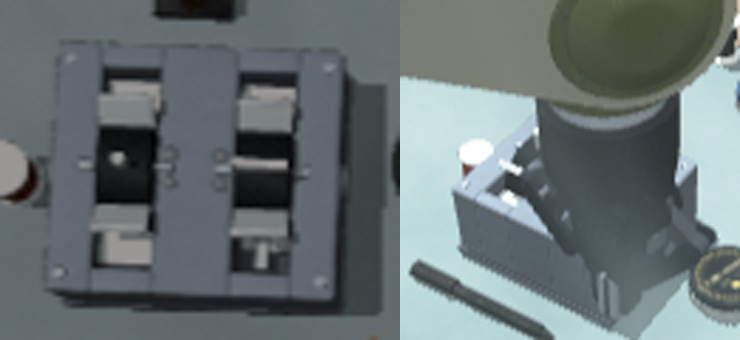

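Left pin now stands upright between its fins (118,157), and the counter hasn't moved. The right wheel is unchanged, with two clicks to go.

Request:
{"api": "send_rows", "payload": {
  "targets": [0,0,0,-0.58,0.55,0,-1,0,0,0,-0.58,0.55,0,-1,0,0,0,-0.57,0.54,0,-1,0,0,0,-0.57,0.54,0,-1,0,0,0,0,0,0.5,-1]
}}

```text
time_s: 6.05
eef_pos: [535.7, -46.0, 164.7]
ee_rot: [0.002, -0.004, 1.0, -0.0]
force: [-0.1, -1.1, -1.0]
grip_width: -0.001
grip_force: 0.0
```

Request:
{"api": "send_rows", "payload": {
  "targets": [0,0,0,0,0,0.6,-1,0,0,0,0,0,0.4,-1,0,0,0,0,0,0,-1]
}}

```text
time_s: 6.42
eef_pos: [532.4, -47.8, 102.7]
ee_rot: [-0.002, -0.002, 1.0, 0.001]
force: [1.2, -0.2, 0.6]
grip_width: -0.004
grip_force: 0.0
```

Request:
{"api": "send_rows", "payload": {
  "targets": [0,0,0,-0.3,-0.06,-0.02,-1,0,0,0,-0.15,0,0,-1,0,0,0,-0.15,0,0,-1,0,0,0,-0.1,0,0,-1,0,0,0,-0.1,0,0,-1]
}}

```text
time_s: 7.05
eef_pos: [580.9, -52.6, 105.1]
ee_rot: [-0.0, -0.001, 1.0, 0.0]
force: [-1.2, -0.2, -0.4]
grip_width: -0.001
grip_force: 0.6
```

Request:
{"api": "send_rows", "payload": {
  "targets": [0,0,0,-0.1,0,0,-1,0,0,0,-0.1,0,0,-1,0,0,0,-0.1,0,0,-1,0,0,0,-0.1,0,0,-1,0,0,0,-0.1,0,0,-1]
}}

```text
time_s: 7.68
eef_pos: [611.3, -52.8, 105.3]
ee_rot: [0.0, -0.001, 1.0, -0.0]
force: [-0.0, 0.2, -0.1]
grip_width: 0.0
grip_force: 0.0
```

Request:
{"api": "send_rows", "payload": {
  "targets": [0,0,0,-0.1,0,0,-1,0,0,0,0,0,0,-1]
}}

```text
time_s: 7.92
eef_pos: [617.2, -52.7, 105.2]
ee_rot: [0.0, -0.001, 1.0, -0.0]
force: [-0.9, 0.2, -0.4]
grip_width: 0.002
grip_force: 0.0
```

Request:
{"api": "send_rows", "payload": {
  "targets": [0,0,0,0,0,-0.8,-1,0,0,0,0.4,-0.4,-0.7,-1,0,0,0,0.8,-0.6,0,-1,0,0,0,0.8,-0.6,0,-1,0,0,0,0.8,-0.6,0,-1]
}}

```text
time_s: 8.55
eef_pos: [447.5, -185.9, 195.5]
ee_rot: [0.0, -0.001, 1.0, -0.0]
force: [-0.1, -1.2, 1.2]
grip_width: -0.002
grip_force: 0.0
```

Request:
{"api": "send_rows", "payload": {
  "targets": [0,0,0,0,0,0,-1,0,0,0,0,0,0,-1]
}}

```text
time_s: 8.8
eef_pos: [449.5, -185.0, 195.6]
ee_rot: [0.0, -0.001, 1.0, -0.0]
force: [0.3, -0.5, 0.6]
grip_width: -0.002
grip_force: 0.0
```

```bash
python3 look.py z3
```

```text
(no output)
```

View pics/z3.png

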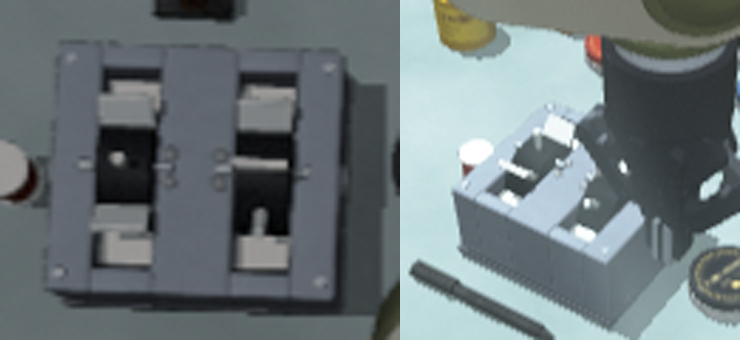

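The right wheel moved one click. Its pin now leans to the front (258,222), so it needs one more sweep.

Request:
{"api": "send_rows", "payload": {
  "targets": [0,0,0,-0.35,0.55,0,-1,0,0,0,-0.34,0.55,0,-1,0,0,0,-0.34,0.55,0,-1,0,0,0,-0.34,0.55,0,-1,0,0,0,0,0,0.5,-1]
}}

```text
time_s: 9.52
eef_pos: [533.4, -50.1, 166.1]
ee_rot: [0.002, -0.004, 1.0, -0.0]
force: [0.2, -0.6, -0.7]
grip_width: 0.002
grip_force: 0.0
```

Request:
{"api": "send_rows", "payload": {
  "targets": [0,0,0,0,0,0.6,-1,0,0,0,0,0,0.4,-1,0,0,0,0,0,0,-1]
}}

```text
time_s: 9.9
eef_pos: [530.6, -51.7, 103.8]
ee_rot: [-0.002, -0.002, 1.0, 0.001]
force: [0.2, 0.8, 1.1]
grip_width: -0.0
grip_force: 0.0
```

Request:
{"api": "send_rows", "payload": {
  "targets": [0,0,0,-0.3,0,0,-1,0,0,0,-0.15,0,0,-1,0,0,0,-0.15,0,0,-1,0,0,0,-0.1,0,0,-1,0,0,0,-0.1,0,0,-1]
}}

```text
time_s: 10.52
eef_pos: [579.1, -52.7, 105.1]
ee_rot: [-0.0, -0.001, 1.0, 0.0]
force: [-2.6, 0.5, -1.1]
grip_width: 0.001
grip_force: 0.8
```

Request:
{"api": "send_rows", "payload": {
  "targets": [0,0,0,-0.1,0,0,-1,0,0,0,-0.1,0,0,-1,0,0,0,-0.1,0,0,-1,0,0,0,-0.1,0,0,-1,0,0,0,-0.1,0,0,-1]
}}

```text
time_s: 11.15
eef_pos: [609.5, -52.7, 105.3]
ee_rot: [0.0, -0.001, 1.0, -0.0]
force: [-1.1, 0.1, -0.8]
grip_width: 0.001
grip_force: 0.0
```

Request:
{"api": "send_rows", "payload": {
  "targets": [0,0,0,-0.1,0,0,-1,0,0,0,0,0,0,-1]
}}

```text
time_s: 11.4
eef_pos: [615.4, -52.7, 105.2]
ee_rot: [0.0, -0.001, 1.0, -0.0]
force: [0.2, -0.3, 0.4]
grip_width: -0.0
grip_force: 0.0
```

Request:
{"api": "send_rows", "payload": {
  "targets": [0,0,0,0,0,-0.8,-1,0,0,0,0.4,-0.4,-0.7,-1,0,0,0,0.8,-0.6,0,-1,0,0,0,0.8,-0.6,0,-1,0,0,0,0.8,-0.6,0,-1]
}}

```text
time_s: 12.02
eef_pos: [445.7, -185.9, 195.4]
ee_rot: [0.0, -0.001, 1.0, -0.0]
force: [0.8, -0.6, -0.7]
grip_width: -0.003
grip_force: 0.0
```

Request:
{"api": "send_rows", "payload": {
  "targets": [0,0,0,0,0,0,-1,0,0,0,0,0,0,-1]
}}

```text
time_s: 12.28
eef_pos: [447.7, -185.0, 195.5]
ee_rot: [0.0, -0.001, 1.0, -0.0]
force: [-0.5, 0.1, 0.2]
grip_width: -0.003
grip_force: 0.0
```

```bash
python3 look.py z4
```

```text
(no output)
```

View pics/z4.png

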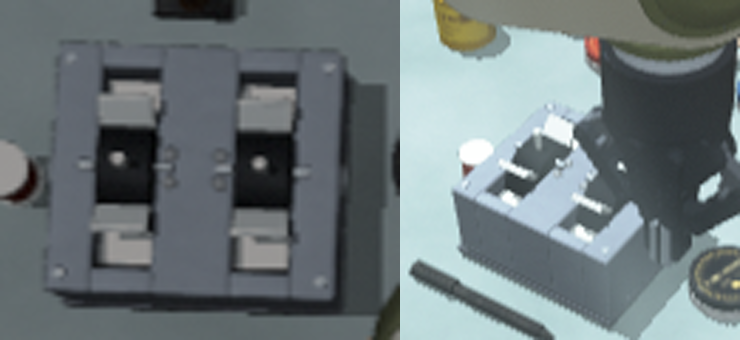

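Both pins stand upright, at (118,157) and (260,163). The counter and its neighbours are where they were.

```bash
python3 -c "
from rig import job
print(job.finish_job())"
```

```text
the job is handed in; nothing more can be done
None
```

The job is handed in: both wheels are zeroed (left one click, right two), each pin upright in the last picture, and the counter and the things around it look unmoved.

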